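Uncover a watch movement and hold the magnifier over it

TASK

The watch movement under the clear dust cover has to be inspected: take the cover off and stand it upright in the middle of the cork mat, setting it down gently. Then pick up the hand magnifier, carry it over the things on the bench without knocking them, and finish holding it still and level right side up, with the lens centred over the movement and the middle of the lens about 25 mm above it; keep hold of it, do not put it down. Nothing may touch or knock the movement, its tray must stay put, and the other things on the bench are to be left alone.

Things in the scene. Friction and masses are not known exactly. Their poses are not given: they have to be found in the camera images.
- work_tray: Loose round black work tray, 116 mm across, 8 mm thick, lying flat on the bench, to the left or right of the middle. Origin: centre of its underside; z up. The movement's holder is fixed on it.
- movement: The watch movement: a brass disc 43 mm across with steel bridges and a copper balance, clamped in a steel holder (about 70 mm by 34 mm) fixed on the middle of the work tray. Origin: centre of the holder's underside, on the tray's top face; its highest point is 22 mm above that (30 mm above the bench). The cover's wall stands well clear of it all round.
- movement_top (a point): The centre of the movement's top face, on the tray's axis, 30 mm above the bench; z up. The lens is to be held over this point.
- dust_cover: Clear plastic dust cover with a blue rim and a blue knob, 70 g: an upside-down round cup, 96 mm across, 40 mm high, 3 mm wall, open below, standing loose on the work tray about the movement (its rim on the tray's top face, 8 mm above the bench). Origin: centre of the rim's underside; z up. On its top a round knob 18 mm across rises from 40 to 60 mm above the origin.
- cover_knob (a point): Middle of the dust cover's knob, on its axis, 50 mm above the cover's rim and 10 mm above the cover's top face.
- cork_mat: Fixed round cork mat, 130 mm across, 3 mm thick, near the front middle of the bench, empty at the start. Origin: centre of its underside on the bench.
- magnifier: Hand magnifier lying flat, 100 g, on the other side of the bench from the tray, lens pointing roughly away from the robot. Origin: under the handle near its centre of mass, where to grip; x along the handle to the lens, z up. Black handle: x -60 to 40 mm, 22 mm wide, 20 mm high. Steel lens ring 62 mm across, centred at x 85 mm, z 4 to 16 mm.
- lens (a point): Middle of the magnifier's lens: 85 mm along x and 10 mm above the magnifier's origin; z is the lens's own axis.
- driver_stand: Bystander: round stand full of screwdrivers with coloured caps, 86 mm across, 118 mm high. Origin: centre of its underside. The stand, the jar and the tub stand between the two sides of the bench.
- glass_jar: Bystander: glass jar with a knobbed lid, 86 mm across, 74 mm high. Origin: centre of its underside.
- watch_tub: Bystander: yellow tub full of old watches, 87 mm across, about 80 mm high. Origin: centre of its underside.
- oil_stand: Bystander: black bar with four oil cups, 38 mm by 130 mm (long side along its y), 27 mm high. Origin: centre of its underside.
- pocket_watch: Bystander: brass pocket watch lying face up, 48 mm across, 11 mm high. Origin: centre of its underside.
- glass_dish: Bystander: round glass dish, 72 mm across, 22 mm high. Origin: centre of its underside.
- hammer: Bystander: small hammer lying on the bench, 170 mm long, along its x. Origin: under its middle.
Mind the look-alikes: they are no part of the job. What is shaped like the magnifier but purple is not meant.

How it is judged (in metres and radians):
On the way, in this order (a step that is already met when the one before it is completed fails the run):
1. the dust cover stands upright on the cork mat, let go (horizontal distance between dust_cover and cork_mat below 0.03 m and height (world z) of dust_cover between 0 and 0.008 m and angle between dust_cover's own z axis and vertical below 0.08 rad and contact force between the fingers and dust_cover below 0.05 N and linear speed of dust_cover below 0.02 m/s), for 0.2 s.
2. the magnifier is picked up off the bench (contact force between the fingers and magnifier above 1 N and height (world z) of magnifier above 0.03 m), for 0.2 s.
At the end, for the whole second after the job is handed in: Cover upright and still, let go, within 30 mm of the mat's centre. Magnifier gripped and still, touching nothing else, within 0.14 rad of level, lens centre within 9 mm sideways of the movement's centre and 13 to 37 mm above its top. Tray within 10 mm of its start (all of step 1 and contact force between the fingers and magnifier above 1 N and horizontal distance between lens and movement_top below 0.009 m and z of lens in the frame of movement_top between 0.013 and 0.037 m and angle between magnifier's own z axis and vertical below 0.14 rad and linear speed of magnifier below 0.02 m/s and angular speed of magnifier below 0.15 rad/s and contact force between magnifier and work_tray below 0.02 N and contact force between magnifier and dust_cover below 0.02 N and contact force between magnifier and driver_stand below 0.02 N and contact force between magnifier and glass_jar below 0.02 N and contact force between magnifier and watch_tub below 0.02 N and contact force between magnifier and oil_stand below 0.02 N and contact force between magnifier and pocket_watch below 0.02 N and contact force between magnifier and glass_dish below 0.02 N and contact force between magnifier and hammer below 0.02 N and distance of work_tray from where it was at the start of the episode below 0.01 m and angle between work_tray's own z axis and vertical below 0.05 rad); the arm keeps its last pose, push and grip.
It fails at once if the cover, the magnifier or the fingers touch the movement (over 0.5 N) (contact force between any of dust_cover, magnifier, the fingers and movement above 0.5 N).
It fails at once if the work tray is shifted more than 10 mm (distance of work_tray from where it was at the start of the episode above 0.01 m).
It fails at once if the dust cover or the magnifier is dropped (moves faster than 0.45 m/s out of the fingers) ((contact force between the fingers and dust_cover below 0.02 N and linear speed of dust_cover above 0.45 m/s) or (contact force between the fingers and magnifier below 0.02 N and linear speed of magnifier above 0.45 m/s)).
It fails at once if the dust cover is pressed hard on the mat (over 35 N) (contact force between dust_cover and cork_mat above 35 N).
It fails at once if a bystander is shifted more than 15 mm or tipped more than 0.3 rad (distance of any of driver_stand, glass_jar, watch_tub, oil_stand, pocket_watch, glass_dish, hammer from where it was at the start of the episode above 0.015 m or angle between any of driver_stand, glass_jar, watch_tub, oil_stand, pocket_watch, glass_dish, hammer's own z axis and vertical above 0.3 rad).
It also fails if it takes over 61 s, if anything falls off the work surface, if the arm or the gripper's body presses on something with over 40 N, if the wrist force passes 120 N, or if a joint passes its speed limit or range.

ROBOT

A 7-joint arm with a two-finger parallel gripper is mounted at the origin on the work surface. World frame = base frame: x ahead of the robot, y to its left, z up, the work surface at z = 0. Lengths are in m, angles in degrees, forces in N, time in s.
With the tool pointing down it reaches from about 0.425 to 0.875 m from the base axis. Payload 4.7 kg.
Tool frame: the origin (TCP) lies at the very end of the fingers, on their centre line; the grasp point (between the pads) lies 19 mm behind it (env.grasp_offset is the distance from the TCP to the grasp point, in m); z points along the fingers, y is the line along which they close (so a half turn about z gives the same grasp; the last joint's range is limited). The gripper opens to 87 mm and grips with 3 to 60 N. Pads are 19 mm wide; open, the fingers measure 117 mm over their backs; the gripper's body (75 mm by 190 mm) begins 51 mm behind the grasp point.
Start: joints at [77.183, 18.392, -4.016, 83.108, 1.295, 78.541, -3.26], TCP at [0.153, -0.632, 0.198] pointing down, gripper open.
Joint ranges: [-163.93, 163.93], [-17.29, 119.83], [-79.2, 71.16], [3.27, 140.29], [-89.18, 269.18], [5.43, 117.66], [-154.24, 154.24]. Speed limits (degrees/s): [147.25, 147.25, 180, 180, 180, 180, 180].

INTERFACE

Orientations are given as [roll, pitch, yaw] about the fixed x, y, z axes, in that order (R = Rz(yaw) Ry(pitch) Rx(roll)).
In Python, from cell import env gives the robot as it stands. The module is installed in compiled form; this text tells all that it offers.
- The arm moves only by the tool drive_tool, never from a script. Its argument "moves" is one flat list of numbers, 5 for each row, row after row: the shift along the tool's x, y, z in units of 40 mm (1.0 is 40 mm), then the turn about the tool's z in units of 10 degrees (1.0 is 10 degrees), then the finger opening in mm, from 0 to 87. A call has 1 to 5 rows; each row is the pose to reach, as a shift and turn from the pose commanded when the call began, along the tool's axes at that moment; what a row does not reach only later rows make up. A row lasts 1/8 s, in which the tool goes at most 62.5 mm and 10.7 degrees, less where a joint would pass 70% of its speed; a pose out of reach is approached as far as the arm can. A call with a gripper value outside its range is refused whole. The fingers move at their own pace and stop on an object; "squeeze" is the grip in N (left out, the last holds). Time passes only in rows, so rows that repeat a pose let the fingers close. It gives the time, the measured TCP pose, the force, the opening and the grip force at its end, in the units of the state.
- env.get_obs(): the state, without advancing time (a new reading comes with each control period).
- env.read_camera(name): name is "scene" or "top" or "wrist"; returns (picture, depth): 400x640x3 uint8, red, green, blue; 400x640 float32, m along the optical axis (not along the pixel's ray), 0 where there is no reading.
- env.camera_model(name): a dict with "K" (3x3 intrinsics, pixels), "rvec" (rotation vector, rad) and "tvec" (3), from world to camera coordinates, as OpenCV has them; the wrist camera has in their place "tool_from_camera" (4x4, takes a point from camera to tool coordinates, whose origin is the TCP and whose axes are the flange's). Camera axes: x right, y down, z forward; pixel columns grow to the right and rows downward; lengths in m; the calibration is good to about 2 mm. A picture is of the moment at which its call begins: read the wrist's pose just before it. camera_model takes no time and is no camera call.
- env.sign_off(): hands the job in; it is judged then, once.
The state is a dict: "time_s": time; "qpos": joint angles; "joint_velocities": joint speeds; "effort": joint torques, N m; "tool_pos": TCP position; "tool_rot": TCP orientation; "force": force on the tool from outside, world axes, zero at the start; "wrist_torque": the same for the moment, N m; "grip_width": finger opening in m; "grasp_force": force on a finger pad.
Only numpy, scipy, OpenCV 4.12 (cv2) and the standard library are available. Lean on these libraries where they do the work, as an engineer would, in place of code of your own. Each camera call takes 0.05 s, during which the arm holds its last target. There are 200 camera calls.

## Working session

There is one attempt and no reset: what is moved stays moved. The work goes in short steps, Python scripts to look and compute and a tool call to move; the robot and the scene stay as the last step left them, time stands still between calls to the robot, and variables do not carry over. Pictures are saved under pics/ and viewed, at most 10 in all, crops included, and the job is handed in when it is done.

Besides the shell and the picture viewer there is one more tool, called after ">>>" by a JSON object that holds its "method" and its "body". drive_tool: Moves the arm, as the interface text tells. Its arguments: {"type":"object","properties":{"moves":{"type":"array","items":{"type":"number"}},"squeeze":{"type":"number"}},"required":["moves"]}

```bash
mkdir -p pics; cat > h.py <<'E'
import numpy as np, cv2
from scipy.spatial.transform import Rotation as Rn
from cell import env
def cam(name):
    o=env.get_obs(); im,d=env.read_camera(name); m=env.camera_model(name)
    K=np.array(m["K"])
    if name=="wrist":
        T=np.eye(4); T[:3,:3]=Rn.from_euler('xyz',o["tool_rot"],degrees=True).as_matrix(); T[:3,3]=o["tool_pos"]
        T=T@np.array(m["tool_from_camera"])
    else:
        R=cv2.Rodrigues(np.array(m["rvec"],float))[0]; T=np.eye(4); T[:3,:3]=R.T; T[:3,3]=-R.T@np.array(m["tvec"],float).ravel()
    return im,d,K,T
def cloud(d,K,T):
    v,u=np.mgrid[:d.shape[0],:d.shape[1]]
    P=np.stack([(u-K[0,2])/K[0,0]*d,(v-K[1,2])/K[1,1]*d,d],-1)
    return P@T[:3,:3].T+T[:3,3]
def save(n,im): cv2.imwrite(f"pics/{n}.png",cv2.cvtColor(im,cv2.COLOR_RGB2BGR))
E
python3 - <<'E'
from h import *
o=env.get_obs()
for k,v in o.items(): print(k,np.round(v,3))
for n in ("top","scene"):
    im,d,K,T=cam(n); save(n,im); np.savez(n,im=im,d=d,K=K,T=T); print(n,np.round(T,3).tolist(),K[0,0])
E
```

```text
time_s 0.0
qpos [77.183 18.439 -4.015 83.177  1.294 78.54  -3.259]
joint_velocities [-0.006  0.141 -0.019 -0.051 -0.049  0.007 -0.109]
effort [-0.0000e+00 -4.9129e+01 -4.0400e-01 -3.1253e+01 -6.4000e-02  4.4000e-02
  0.0000e+00]
tool_pos [ 0.153 -0.631  0.197]
tool_rot [-1.79889e+02  5.00000e-03  1.36270e+01]
force [-0.367  0.103  0.845]
wrist_torque [ 0.036 -0.027 -0.023]
grasp_force 0.0
grip_width 0.087
top [[0.014, -0.984, 0.18, 0.326], [-0.999, -0.008, 0.033, -0.034], [-0.031, -0.18, -0.983, 1.025], [0.0, 0.0, 0.0, 1.0]] 362.09049701069756
scene [[-0.564, 0.566, -0.602, 1.282], [0.826, 0.377, -0.419, 0.482], [-0.01, -0.733, -0.68, 0.891], [0.0, 0.0, 0.0, 1.0]] 415.63852606113096
```

View pics/top.png

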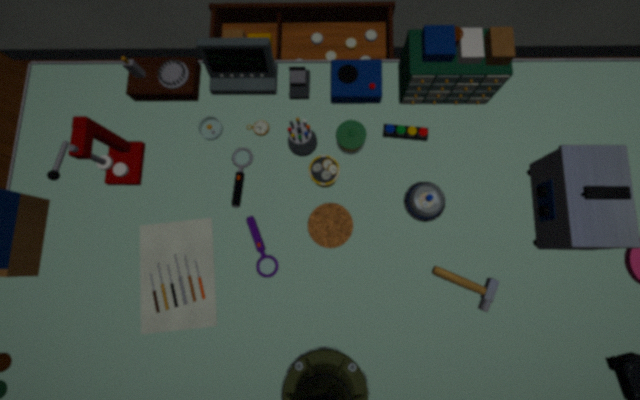

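View pics/scene.png

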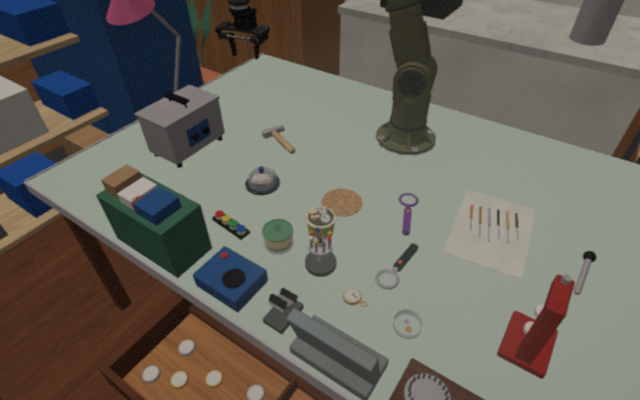

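The top view shows the covered tray at about (425,201) with its knob at (429,197), and the mat at (330,225). The magnifier has its ring at (242,158) and handle at (238,190); the purple decoy is at (258,245). Next I'll measure their positions.

```bash
python3 - <<'E'
from h import *
z=np.load("top.npz"); im,d,K,T=z["im"],z["d"],z["K"],z["T"]
def ray(u,v,h):
    r=T[:3,:3]@np.array([(u-K[0,2])/K[0,0],(v-K[1,2])/K[1,1],1]); s=(h-T[2,3])/r[2]; return np.round(T[:3,3]+s*r,3)
for n,u,v,h in [("mat",330,225,.003),("tray",425,201,.008),("knob",429,197,.068),("ring",242,158,.01),("handle_near",237,203,.01),("handle_far",240,174,.01),("stand",302,140,.05),("stand cap",300,128,.118),("jar",351,136,.05),("tub",324,170,.06),("oil",405,132,.02),("pw",261,128,.01),("dish",210,128,.01),("hammer",470,285,.02)]:
    print(n,ray(u,v,h))
P=cloud(d,K,T)
for n,(u0,u1,v0,v1) in dict(cover=(400,450,175,227),mag=(225,258,145,212),stand=(284,322,112,160),jar=(332,372,115,158),tub=(305,344,150,190),mat=(300,360,195,252)).items():
    Q=P[v0:v1,u0:u1].reshape(-1,3); lo=0.012 if n!="mat" else 0.0015
    print(n,np.round(np.median(P[v0,u0:u1,2]),4)); Q=Q[(Q[:,2]>lo)&(Q[:,2]<.2)]
    print(len(Q),np.round(Q.min(0),3),np.round(Q.max(0),3),np.round(Q.mean(0),3))
hsv=cv2.cvtColor(im,cv2.COLOR_RGB2HSV)
def blob(lo,hi,box):
    m=cv2.inRange(hsv,lo,hi); w=np.zeros_like(m); w[box[2]:box[3],box[0]:box[1]]=1; v,u=np.nonzero(m*w); return u.mean(),v.mean(),len(u)
b=blob((105,120,60),(125,255,255),(415,440,185,212)); print("knob",b,ray(b[0],b[1],.068))
b=blob((5,90,60),(25,255,255),(300,360,195,255)); print("mat",b,ray(b[0],b[1],.003))
b=blob((0,0,0),(180,255,35),(225,250,165,212)); print("handle",b,ray(b[0],b[1],.02))
E
```

```text
mat [ 0.441 -0.009  0.003]
tray [ 0.511 -0.277  0.008]
knob [ 0.511 -0.274  0.068]
ring [0.635 0.252 0.01 ]
handle_near [0.501 0.259 0.01 ]
handle_far [0.587 0.255 0.01 ]
stand [0.677 0.072 0.05 ]
stand cap [0.686 0.071 0.118]
jar [ 0.689 -0.066  0.05 ]
tub [0.587 0.008 0.06 ]
oil [ 0.712 -0.224  0.02 ]
pw [0.728 0.2   0.01 ]
dish [0.728 0.354 0.01 ]
hammer [ 0.282 -0.385  0.02 ]
cover 0.0
988 [ 0.462 -0.325  0.012] [ 0.554 -0.222  0.072] [ 0.506 -0.268  0.045]
mag 0.0003
564 [0.488 0.221 0.012] [0.665 0.281 0.026] [0.585 0.256 0.017]
stand 0.0001
839 [0.616 0.017 0.012] [0.717 0.12  0.122] [0.675 0.073 0.062]
jar -0.0001
815 [ 0.647 -0.105  0.012] [ 0.733 -0.024  0.078] [ 0.684 -0.063  0.057]
tub 0.0018
821 [ 0.544 -0.044  0.012] [0.66  0.066 0.084] [0.586 0.011 0.065]
mat 0.0005
1856 [ 0.367 -0.091  0.002] [0.529 0.079 0.01 ] [ 0.443 -0.007  0.004]
knob (np.float64(429.1923076923077), np.float64(197.19230769230768), 26) [ 0.511 -0.274  0.068]
mat (np.float64(329.96343810134704), np.float64(224.95509942270687), 1559) [ 0.441 -0.009  0.003]
handle (np.float64(237.5096153846154), np.float64(189.90384615384616), 208) [0.537 0.257 0.02 ]
```

```bash
cat >> h.py <<'E'
def rel(x,y,z,yaw):
    o=env.get_obs(); p=np.array(o["tool_pos"]); R=Rn.from_euler('xyz',o["tool_rot"],degrees=True)
    dyaw=-(yaw-o["tool_rot"][2]); dyaw=(dyaw+90)%180-90
    print("units",np.round(R.inv().apply(np.array([x,y,z])-p)/.04,2),"turn",round(dyaw/10,2),"t",o["time_s"])
E
python3 - <<'E'
from h import *
rel(.47,-.275,.20,13.6); rel(.47,-.275,.20,0)
m=env.camera_model("wrist"); print(np.round(m["tool_from_camera"],3), m["K"][0])
E
```

```text
units [ 9.8  -6.79 -0.06] turn 0.0 t 0.1
units [ 9.8  -6.79 -0.06] turn 1.36 t 0.1
[[-0.001 -0.969 -0.245  0.068]
 [ 1.    -0.001  0.    -0.002]
 [-0.001 -0.245  0.969 -0.187]
 [ 0.     0.     0.     1.   ]] [301.16994616   0.         321.53950814]
```

>>> {"method": "drive_tool", "body": {"moves": [1.2,-0.8,0,0.3,87,2.4,-1.6,0,0.6,87,3.6,-2.4,0,0.9,87,4.8,-3.2,0,1.1,87,6,-4,0,1.36,87]}}

```text
time_s: 0.72
tool_pos: [0.3495, -0.418, 0.1976]
tool_rot: [-180.0, 0.0, -0.1]
force: [0.3, 0.1, 0.1]
grip_width: 0.0871
grasp_force: 0.0
```

```bash
python3 -c "
from h import *
rel(.48,-.275,.20,0)"
```

```text
units [ 3.26 -3.58 -0.06] turn -0.01 t 0.725
```

>>> {"method": "drive_tool", "body": {"moves": [1.1,-1.2,0,0,87,2.2,-2.4,0,0,87,3.25,-3.6,0,0,87,3.25,-3.6,0,0,87]}}

```text
time_s: 1.23
tool_pos: [0.4819, -0.2697, 0.1978]
tool_rot: [-179.9, -0.1, 0.6]
force: [-0.4, -1.6, 0.2]
grip_width: 0.087
grasp_force: 0.0
```

```bash
python3 - <<'E'
from h import *
im,d,K,T=cam("wrist"); save("w1",im); np.savez("w1",im=im,d=d,K=K,T=T)
hsv=cv2.cvtColor(im,cv2.COLOR_RGB2HSV)
P=cloud(d,K,T)
m=(cv2.inRange(hsv,(105,120,50),(128,255,255))>0)
k=m&(P[...,2]>.06)&(P[...,2]<.075); Q=P[k]; print("knobtop",k.sum(),Q.mean(0),Q.min(0),Q.max(0),np.argwhere(k).mean(0))
k=m&(P[...,2]<.055)&(P[...,2]>.03);
if k.any(): Q=P[k]; print("rim?",k.sum(),Q.min(0),Q.max(0),(Q.min(0)+Q.max(0))/2)
print(env.get_obs()["tool_pos"])
E
```

```text
knobtop 866 [ 0.50630282 -0.49170368  0.06685302] [ 0.45134258 -0.56324271  0.06000164] [ 0.5490174  -0.26440953  0.07499321] [165.35450346 533.35681293]
rim? 1 [ 0.46776935 -0.56233686  0.05489854] [ 0.46776935 -0.56233686  0.05489854] [ 0.46776935 -0.56233686  0.05489854]
[ 0.48055697 -0.27201016  0.19764358]
```

View pics/w1.png

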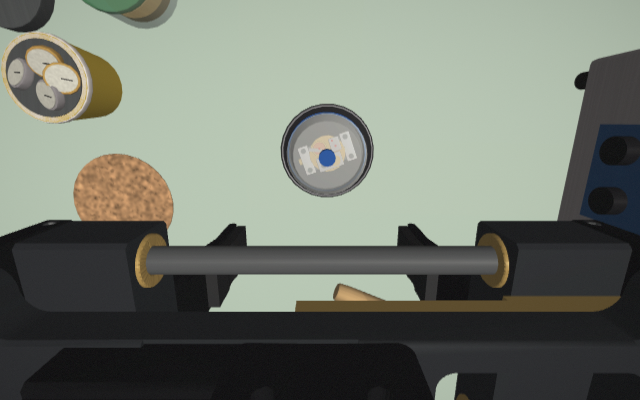

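The wrist view shows the knob at (327,157), the tray's dark ring at about (327,150) and the mat at (123,195).

```bash
python3 - <<'E'
from h import *
z=np.load("w1.npz"); im,d,K,T=z["im"],z["d"],z["K"],z["T"]
hsv=cv2.cvtColor(im,cv2.COLOR_RGB2HSV); P=cloud(d,K,T)
def f(n,m,box,hl):
    w=np.zeros(m.shape,bool); w[box[2]:box[3],box[0]:box[1]]=1
    m=m&w&(P[...,2]>hl[0])&(P[...,2]<hl[1]); Q=P[m]; print(n,m.sum(),np.round(Q.mean(0),4),np.round((Q.min(0)+Q.max(0))/2,4),np.round(np.ptp(Q,0),4))
f("knob",cv2.inRange(hsv,(105,120,50),(128,255,255))>0,(310,345,140,175),(.062,.075))
a=np.ones(d.shape,bool)
f("covertop",a,(275,380,95,205),(.043,.053))
f("tray",a,(275,380,95,205),(.0055,.0105))
f("mov",a,(275,380,95,205),(.025,.033))
f("bench",a,(400,540,100,200),(-.02,.02))
E
```

```text
knob 208 [ 0.5131 -0.2724  0.0681] [ 0.5131 -0.2723  0.0669] [0.0159 0.0158 0.0063]
covertop 4153 [ 0.5139 -0.2724  0.0477] [ 0.5123 -0.2727  0.0468] [0.0866 0.085  0.0077]
tray 1584 [ 0.5263 -0.2744  0.0084] [ 0.5127 -0.2735  0.008 ] [0.115  0.1142 0.005 ]
mov 3 [ 0.5588 -0.2667  0.0263] [ 0.5586 -0.2659  0.0261] [0.0012 0.0069 0.0017]
bench 13942 [ 5.165e-01 -4.540e-01  1.000e-04] [ 5.147e-01 -4.574e-01  3.000e-04] [0.1261 0.1917 0.0062]
```

```bash
python3 -c "
from h import *
rel(.513,-.2725,.10,0);rel(.513,-.2725,.052,0)"
```

```text
units [0.81 0.02 2.44] turn 0.04 t 1.275
units [0.81 0.02 3.64] turn 0.04 t 1.275
```

>>> {"method": "drive_tool", "body": {"moves": [0.8,0.02,0.8,0,87,0.8,0.02,1.7,0,87,0.8,0.02,2.4,0,87,0.8,0.02,2.4,0,40,0.8,0.02,2.4,0,40]}}

```text
time_s: 1.9
tool_pos: [0.5106, -0.2778, 0.103]
tool_rot: [179.9, -0.1, -0.1]
force: [0.3, -0.9, 0.1]
grip_width: 0.0741
grasp_force: 0.0
```

```bash
python3 -c "
from h import *
rel(.513,-.2725,.052,0)"
```

```text
units [ 0.06 -0.13  1.27] turn -0.01 t 1.9
```

>>> {"method": "drive_tool", "body": {"moves": [0,0,0.4,0,40,0,0,0.6,0,40,0,0,0.6,0,40,0,0,0.6,0,40]}}

```text
time_s: 2.4
tool_pos: [0.5108, -0.2765, 0.0781]
tool_rot: [180.0, -0.0, 0.0]
force: [-0.9, 0.5, 0.5]
grip_width: 0.0418
grasp_force: 0.0
```

```bash
python3 -c "
from h import *
o=env.get_obs();print(o['tool_pos'],o['joint_velocities'])
rel(.513,-.2725,.052,0)"
```

```text
[ 0.51077196 -0.27645787  0.07813142] [-0.01587014 -0.28557943 -0.0095791  -0.29943488 -0.03310737 -0.00812909
 -0.03459741]
units [ 0.06 -0.1   0.65] turn 0.0 t 2.4
```

```bash
python3 - <<'E'
from h import *
im,d,K,T=cam("wrist"); save("w2",im)
hsv=cv2.cvtColor(im,cv2.COLOR_RGB2HSV); P=cloud(d,K,T)
m=(cv2.inRange(hsv,(105,120,40),(128,255,255))>0)&(P[...,2]>.062)&(P[...,2]<.075)&(abs(P[...,1]+.273)<.02); Q=P[m]
print(m.sum(),Q.mean(0),(Q.min(0)+Q.max(0))/2,np.ptp(Q,0))
m=(abs(P[...,2]-.008)<.003)&(abs(P[...,1]+.273)<.065)&(abs(P[...,0]-.513)<.065); Q=P[m]
print(m.sum(),(Q.min(0)+Q.max(0))/2,np.ptp(Q,0))
E
```

```text
516 [ 0.51337381 -0.27244076  0.06780019] [ 0.51297613 -0.27239349  0.06599614] [0.01718868 0.01726242 0.00796804]
2441 [ 0.5283995  -0.27337574  0.00821803] [0.08437214 0.1151934  0.00553366]
```

Measured again, the knob is at (0.513, -0.2724). I'll descend, then close gently.

>>> {"method": "drive_tool", "body": {"moves": [0.06,-0.1,0.3,0,40,0.06,-0.1,0.5,0,40,0.06,-0.1,0.63,0,40,0.06,-0.1,0.63,0,40,0.06,-0.1,0.63,0,24], "squeeze": 12}}

```text
time_s: 3.08
tool_pos: [0.5131, -0.2726, 0.0529]
tool_rot: [180.0, -0.0, 0.0]
force: [0.6, -0.2, -0.9]
grip_width: 0.0356
grasp_force: 0.0
```

>>> {"method": "drive_tool", "body": {"moves": [0,0,0,0,14,0,0,0,0,10,0,0,0,0,10,0,0,0,0,10]}}

```text
time_s: 3.58
tool_pos: [0.513, -0.2724, 0.0528]
tool_rot: [180.0, -0.0, 0.0]
force: [-0.5, 0.2, -0.8]
grip_width: 0.0107
grasp_force: 0.0
```

```bash
python3 - <<'E'
from h import *
im,d,K,T=cam("wrist"); a=im[80:400,160:480]; save("w3",cv2.resize(a,None,fx=1.8,fy=1.8)); o=env.get_obs(); print(o["grip_width"],o["grasp_force"])
E
```

```text
0.01062009276937406 0.0
```

View pics/w3.png

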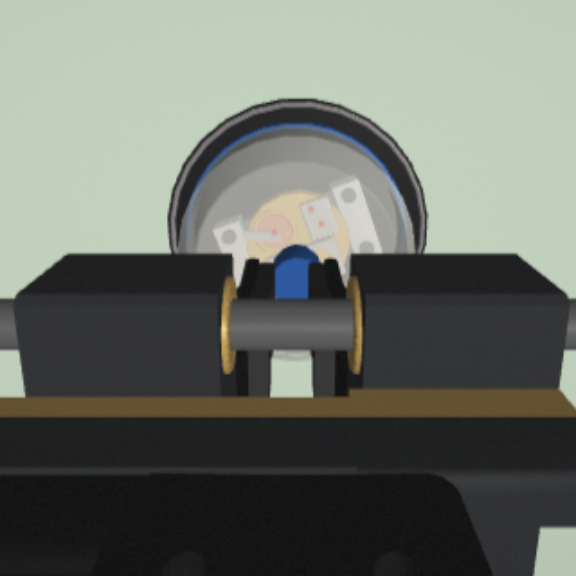

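>>> {"method": "drive_tool", "body": {"moves": [0,0,0,0,0,0,0,0,0,0,0,0,0,0,0,0,0,0,0,0], "squeeze": 12}}

```text
time_s: 4.12
tool_pos: [0.513, -0.2724, 0.0527]
tool_rot: [180.0, 0.0, 0.0]
force: [-0.4, 0.1, -0.7]
grip_width: 0.0004
grasp_force: 0.0
```

```bash
python3 - <<'E'
from h import *
im,d,K,T=cam("wrist"); a=im[180:320,250:390]; save("w4",cv2.resize(a,None,fx=4,fy=4)); o=env.get_obs(); print(o["grip_width"],o["grasp_force"],o["force"],o["tool_pos"])
P=cloud(d,K,T); 
for u in range(290,352,4): print(u,np.round(P[215:245:5,u].ravel()[2::3],3), np.round(P[225,u],3))
E
```

```text
-9.033489321259337e-05 0.0 [0.08439452 0.20935994 0.54381214] [ 0.51297958 -0.27245413  0.05272696]
290 [0.047 0.048 0.156 0.161 0.163 0.167] [ 0.551 -0.261  0.156]
294 [0.048 0.048 0.157 0.16  0.164 0.169] [ 0.551 -0.262  0.157]
298 [0.049 0.049 0.156 0.16  0.163 0.168] [ 0.551 -0.264  0.156]
302 [0.049 0.048 0.156 0.16  0.164 0.167] [ 0.551 -0.265  0.156]
306 [0.048 0.048 0.08  0.088 0.16  0.163] [ 0.524 -0.262  0.08 ]
310 [0.049 0.048 0.081 0.087 0.095 0.102] [ 0.525 -0.264  0.081]
314 [0.047 0.048 0.062 0.084 0.091 0.098] [ 0.518 -0.266  0.062]
318 [0.049 0.059 0.068 0.083 0.093 0.098] [ 0.52  -0.268  0.068]
322 [0.048 0.061 0.068 0.084 0.092 0.099] [ 0.52  -0.271  0.068]
326 [0.047 0.062 0.069 0.084 0.09  0.098] [ 0.52  -0.273  0.069]
330 [0.048 0.06  0.069 0.083 0.093 0.099] [ 0.52  -0.275  0.069]
334 [0.048 0.048 0.079 0.088 0.096 0.102] [ 0.524 -0.277  0.079]
338 [0.048 0.048 0.153 0.153 0.161 0.163] [ 0.55  -0.275  0.153]
342 [0.049 0.048 0.156 0.161 0.164 0.167] [ 0.551 -0.276  0.156]
346 [0.05  0.049 0.156 0.161 0.165 0.168] [ 0.551 -0.278  0.156]
350 [0.048 0.048 0.156 0.16  0.164 0.168] [ 0.551 -0.279  0.156]
```

View pics/w4.png

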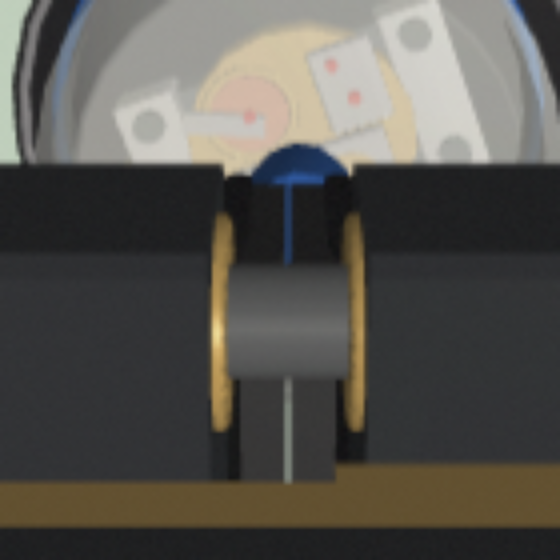

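The fingers closed over the knob without touching it, so the fingertips end higher than the stated TCP. I'll lift, then measure where they really end.

>>> {"method": "drive_tool", "body": {"moves": [0,0,-0.5,0,0,0,0,-1,0,0,0,0,-1,0,20,0,0,-1,0,40,0,0,-1,0,40]}}

```text
time_s: 4.8
tool_pos: [0.5125, -0.2722, 0.0921]
tool_rot: [-180.0, 0.1, 0.0]
force: [-0.2, -0.8, -0.1]
grip_width: 0.0227
grasp_force: 0.0
```

```bash
python3 - <<'E'
from h import *
print("grasp_offset",env.grasp_offset)
o=env.get_obs(); print(np.round(o["tool_pos"],4),o["grip_width"],o["tool_rot"])
for n in ("wrist","scene","top"):
    im,d,K,T=cam(n); save("f_"+n,im); np.savez("f_"+n,im=im,d=d,K=K,T=T)
    P=cloud(d,K,T); p=np.array(o["tool_pos"]); Q=P-p
    m=(abs(Q[...,0])<.015)&(abs(Q[...,1])<.06)&(P[...,2]>.072)&(Q[...,2]<.12)
    q=Q[m]; print(n,m.sum())
    if m.sum():
        h,e=np.histogram(q[:,2],np.arange(-.03,.125,.005)); print(dict(zip(np.round(e[:-1]*1000).astype(int).tolist(),h.tolist())))
        s=q[np.argsort(q[:,2])[:12]]; print(np.round(s,3).tolist())
E
```

```text
grasp_offset 0.0187
[ 0.5125 -0.2722  0.0921] 0.02266578374133691 [-1.79974634e+02  6.12170343e-02  2.60777971e-02]
wrist 3314
{-30: 0, -25: 0, -20: 0, -15: 0, -10: 0, -5: 0, 0: 0, 5: 0, 10: 0, 15: 0, 20: 14, 25: 113, 30: 125, 35: 142, 40: 152, 45: 164, 50: 143, 55: 21, 60: 38, 65: 57, 70: 649, 75: 103, 80: 126, 85: 126, 90: 136, 95: 76, 100: 35, 105: 2, 110: 0, 115: 1092}
[[0.01, 0.018, 0.024], [0.01, 0.017, 0.024], [0.01, 0.017, 0.024], [0.01, -0.011, 0.024], [0.01, -0.01, 0.024], [0.01, 0.014, 0.024], [0.01, -0.012, 0.025], [0.01, 0.015, 0.025], [0.011, 0.02, 0.025], [0.011, 0.02, 0.025], [0.01, -0.01, 0.025], [0.011, 0.022, 0.025]]
scene 218
{-30: 0, -25: 0, -20: 4, -15: 0, -10: 0, -5: 0, 0: 0, 5: 0, 10: 0, 15: 0, 20: 0, 25: 15, 30: 16, 35: 19, 40: 16, 45: 16, 50: 16, 55: 18, 60: 17, 65: 14, 70: 17, 75: 8, 80: 10, 85: 4, 90: 6, 95: 6, 100: 6, 105: 4, 110: 4, 115: 2}
[[-0.004, -0.007, -0.02], [-0.002, -0.001, -0.02], [0.0, -0.004, -0.02], [-0.005, -0.004, -0.019], [0.007, 0.012, 0.026], [-0.0, -0.014, 0.027], [0.009, 0.022, 0.028], [0.006, -0.022, 0.028], [0.008, -0.015, 0.028], [0.01, 0.019, 0.028], [0.006, -0.013, 0.028], [0.003, -0.016, 0.028]]
top 6
{-30: 0, -25: 0, -20: 0, -15: 0, -10: 0, -5: 0, 0: 0, 5: 0, 10: 0, 15: 0, 20: 0, 25: 0, 30: 1, 35: 0, 40: 3, 45: 2, 50: 0, 55: 0, 60: 0, 65: 0, 70: 0, 75: 0, 80: 0, 85: 0, 90: 0, 95: 0, 100: 0, 105: 0, 110: 0, 115: 0}
[[-0.009, -0.015, 0.032], [-0.011, -0.015, 0.041], [-0.011, -0.019, 0.043], [-0.011, -0.016, 0.044], [-0.012, -0.02, 0.048], [-0.012, -0.022, 0.049]]
```

```bash
python3 - <<'E'
from h import *
z=np.load("f_wrist.npz"); P=cloud(z["d"],z["K"],z["T"])-np.array([.5125,-.2722,.0921])
m=(abs(P[...,0])<.02)&(abs(P[...,1])<.05)&(P[...,2]>.02)&(P[...,2]<.05); q=P[m]
for s in (1,-1):
    a=q[q[:,1]*s>0]; print(np.round(np.percentile(a,[0,2,50,98,100],axis=0),4).tolist())
rel(.513,-.2725,.027,0)
E
```

```text
[[-0.0094, 0.0133, 0.024], [0.0027, 0.0133, 0.0249], [0.01, 0.0174, 0.0382], [0.0116, 0.0221, 0.0494], [0.0118, 0.0229, 0.05]]
[[-0.0092, -0.0188, 0.0243], [0.0031, -0.0181, 0.0253], [0.0099, -0.0134, 0.0385], [0.0115, -0.0093, 0.0497], [0.0117, -0.0093, 0.05]]
units [0.01 0.01 1.63] turn 0.0 t 4.95
```

>>> {"method": "drive_tool", "body": {"moves": [0,0,0,0,44,0,0,0,0,44,0,0,0.4,0,44,0,0,0.8,0,44,0,0,0.8,0,44]}}

```text
time_s: 5.58
tool_pos: [0.5112, -0.2716, 0.0582]
tool_rot: [-179.9, 0.2, 0.0]
force: [0.8, -0.2, -1.2]
grip_width: 0.0441
grasp_force: 0.0
```

>>> {"method": "drive_tool", "body": {"moves": [0,0.05,0.3,0,44,0,0.05,0.5,0,44,0,0.05,0.7,0,44,0,0.05,0.8,0,44,0,0.05,0.8,0,44]}}

```text
time_s: 6.2
tool_pos: [0.5128, -0.2743, 0.0284]
tool_rot: [-180.0, 0.0, 0.0]
force: [-0.5, 1.2, -0.2]
grip_width: 0.044
grasp_force: 0.0
```

>>> {"method": "drive_tool", "body": {"moves": [0,0,0,0,26,0,0,0,0,20,0,0,0,0,14,0,0,0,0,8,0,0,0,0,8], "squeeze": 15}}

```text
time_s: 6.82
tool_pos: [0.5131, -0.2745, 0.0289]
tool_rot: [180.0, -0.0, 0.0]
force: [0.5, 0.3, 1.4]
grip_width: 0.0172
grasp_force: 15.0
```

>>> {"method": "drive_tool", "body": {"moves": [0,0,-0.1,0,8,0,0,-0.4,0,8,0,0,-0.8,0,8,0,0,-1.3,0,8,0,0,-1.8,0,8], "squeeze": 20}}

```text
time_s: 7.45
tool_pos: [0.5134, -0.2746, 0.1028]
tool_rot: [180.0, -0.1, 0.0]
force: [0.1, -1.1, -0.2]
grip_width: 0.0173
grasp_force: 20.0
```

>>> {"method": "drive_tool", "body": {"moves": [0,0,-0.3,0,8,0,0,-0.3,0,8]}}

```text
time_s: 7.7
tool_pos: [0.5137, -0.2749, 0.1142]
tool_rot: [179.9, -0.1, 0.0]
force: [-0.6, 0.6, -1.1]
grip_width: 0.0169
grasp_force: 20.0
```

```bash
python3 - <<'E'
from h import *
o=env.get_obs(); print(np.round(o["tool_pos"],4),o["force"],o["grasp_force"])
im,d,K,T=cam("top"); save("t2",im); P=cloud(d,K,T)
hsv=cv2.cvtColor(im,cv2.COLOR_RGB2HSV)
im2,d2,K2,T2=cam("wrist"); save("w5",im2); Q=cloud(d2,K2,T2); hs=cv2.cvtColor(im2,cv2.COLOR_RGB2HSV)
m=(cv2.inRange(hs,(5,70,60),(25,255,255))>0)&(abs(Q[...,2]-.003)<.004)&(Q[...,1]>-.12)&(Q[...,1]<.1)&(Q[...,0]<.53); q=Q[m]
if m.sum(): print("mat",m.sum(),q.mean(0),(q.min(0)+q.max(0))/2,np.ptp(q,0))
m=(abs(Q[...,2]-.008)<.003)&(abs(Q[...,1]+.273)<.065)&(abs(Q[...,0]-.513)<.065); q=Q[m]; print("tray",m.sum(),q.min(0),q.max(0))
rel(.441,-.009+.0,.10,0)
E
```

```text
[ 0.5137 -0.2749  0.1142] [-0.57646603  0.59136912 -1.11051828] 19.999857544898987
mat 4153 [ 0.46393659 -0.02210419  0.00284254] [ 0.44459957 -0.00888193  0.00228395] [0.12610135 0.12308699 0.00655241]
tray 1849 [ 0.5237977  -0.32951342  0.00512473] [ 0.57008186 -0.21680363  0.01093149]
units [-1.79 -6.63  0.31] turn 0.0 t 7.8
```

View pics/w5.png

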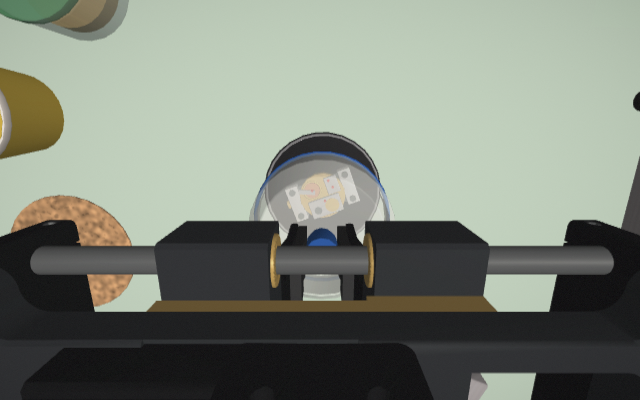

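The cover is lifted clear of the movement. The mat centre is at about (0.443, -0.009), so I'll carry the cover there.

>>> {"method": "drive_tool", "body": {"moves": [-0.1,-0.4,0,0,8,-0.3,-1.1,0,0,8,-0.5,-1.9,0,0,8,-0.7,-2.7,0,0,8,-0.95,-3.5,0,0,8]}}

```text
time_s: 8.43
tool_pos: [0.4737, -0.132, 0.1119]
tool_rot: [-180.0, 0.1, 0.1]
force: [-0.1, 0.5, -0.3]
grip_width: 0.0169
grasp_force: 20.0
```

>>> {"method": "drive_tool", "body": {"moves": [-0.2,-0.8,0,0,8,-0.4,-1.6,0,0,8,-0.6,-2.3,0,0,8,-0.8,-2.9,0.2,0,8,-0.84,-3.1,0.5,0,8]}}

```text
time_s: 9.05
tool_pos: [0.4403, -0.0086, 0.092]
tool_rot: [180.0, 0.0, 0.2]
force: [0.4, 0.2, -0.7]
grip_width: 0.0174
grasp_force: 20.0
```

>>> {"method": "drive_tool", "body": {"moves": [0,0,0.3,0,8,0,0,0.6,0,8,0,0,0.8,0,8,0,0,0.8,0,8,0,0,0.8,0,8]}}

```text
time_s: 9.68
tool_pos: [0.4416, -0.0107, 0.0609]
tool_rot: [-180.0, -0.0, -0.0]
force: [-0.7, -0.5, -0.7]
grip_width: 0.017
grasp_force: 20.0
```

```bash
python3 - <<'E'
from h import *
o=env.get_obs(); print(np.round(o["tool_pos"],4),o["force"],o["grasp_force"])
im,d,K,T=cam("top"); save("t3",im[100:300,180:500]); 
rel(.442,-.011,.024,0)
E
```

```text
[ 0.4416 -0.0107  0.0609] [-0.73579957 -0.48767726 -0.66221727] 19.999943375587463
units [0.01 0.01 0.93] turn 0.0 t 9.725
```

>>> {"method": "drive_tool", "body": {"moves": [0,0,0.3,0,8,0,0,0.6,0,8,0,0,0.75,0,8,0,0,0.82,0,8,0,0,0.85,0,8]}}

```text
time_s: 10.35
tool_pos: [0.4413, -0.0104, 0.0266]
tool_rot: [-180.0, 0.0, 0.0]
force: [-0.2, -0.1, -0.6]
grip_width: 0.017
grasp_force: 20.0
```

>>> {"method": "drive_tool", "body": {"moves": [0,0,0.02,0,8,0,0,0.04,0,8,0,0,0.06,0,8,0,0,0.08,0,8]}}

```text
time_s: 10.85
tool_pos: [0.4414, -0.0105, 0.0238]
tool_rot: [180.0, -0.0, 0.0]
force: [-2.5, -0.4, 7.3]
grip_width: 0.0172
grasp_force: 20.0
```

Contact is at 7 N, so I'll release and then rise straight up.

>>> {"method": "drive_tool", "body": {"moves": [0,0,-0.02,0,8,0,0,-0.02,0,30,0,0,-0.02,0,44,0,0,-0.02,0,44,0,0,-0.02,0,44]}}

```text
time_s: 11.48
tool_pos: [0.4413, -0.0105, 0.0243]
tool_rot: [180.0, -0.0, 0.0]
force: [0.5, -0.3, 0.1]
grip_width: 0.0429
grasp_force: 0.0
```

>>> {"method": "drive_tool", "body": {"moves": [0,0,-0.5,0,44,0,0,-1.2,0,44,0,0,-2,0,60,0,0,-3,0,87,0,0,-3.2,0,87]}}

```text
time_s: 12.1
tool_pos: [0.4431, -0.0105, 0.155]
tool_rot: [179.9, -0.3, 0.0]
force: [-0.3, -0.1, -0.9]
grip_width: 0.0668
grasp_force: 0.0
```

```bash
python3 - <<'E'
from h import *
o=env.get_obs(); print(np.round(o["tool_pos"],4))
im,d,K,T=cam("wrist"); save("w6",im); P=cloud(d,K,T)
hsv=cv2.cvtColor(im,cv2.COLOR_RGB2HSV)
m=(cv2.inRange(hsv,(105,120,40),(128,255,255))>0)&(P[...,2]>.055)&(P[...,2]<.07)&(abs(P[...,1]+.009)<.03)&(abs(P[...,0]-.44)<.03); q=P[m]; print("knob",m.sum(),q.mean(0) if m.sum() else 0)
rel(.53,.255,.17,0)
E
```

```text
[ 0.4431 -0.0105  0.155 ]
knob 266 [ 0.44187197 -0.00856284  0.06281032]
units [ 2.19 -6.64 -0.39] turn 0.0 t 12.15
```

The cover stands upright at (0.442, -0.009), 3 mm up on the mat. Next I'll go to the magnifier.

>>> {"method": "drive_tool", "body": {"moves": [0,-1,-0.3,0,87,0.2,-2.2,-0.4,0,87,0.4,-3.4,-0.4,0,87,0.6,-4.6,-0.4,0,87,0.9,-5.6,-0.4,0,87]}}

```text
time_s: 12.78
tool_pos: [0.4763, 0.2152, 0.1671]
tool_rot: [180.0, 0.1, 0.1]
force: [0.4, 0.3, 0.1]
grip_width: 0.0869
grasp_force: 0.0
```

>>> {"method": "drive_tool", "body": {"moves": [0.3,-0.7,0,0,87,0.6,-1.05,0,0,87,0.6,-1.05,0,0,87,0.6,-1.05,0,0,87,0.6,-1.05,0,0,87]}}

```text
time_s: 13.4
tool_pos: [0.5008, 0.2545, 0.168]
tool_rot: [179.9, 0.0, -0.0]
force: [0.7, 0.1, 0.5]
grip_width: 0.087
grasp_force: 0.0
```

```bash
python3 - <<'E'
from h import *
o=env.get_obs(); print(np.round(o["tool_pos"],4))
im,d,K,T=cam("wrist"); save("w7",im); np.savez("w7",im=im,d=d,K=K,T=T); P=cloud(d,K,T)
hsv=cv2.cvtColor(im,cv2.COLOR_RGB2HSV)
m=(abs(P[...,1]-.255)<.06)&(P[...,0]>.44)&(P[...,0]<.69)&(P[...,2]>.011)&(P[...,2]<.03)
q=P[m]; print(m.sum(),q.min(0),q.max(0),np.percentile(q[:,2],[50,90]))
for x in np.arange(.45,.68,.01):
    s=q[abs(q[:,0]-x)<.004]
    if len(s): print(round(x,2),len(s),np.round([s[:,1].min(),s[:,1].max(),s[:,1].min()/2+s[:,1].max()/2,np.ptp(s[:,1]),np.median(s[:,2])],4))
E
```

```text
[0.5008 0.2545 0.168 ]
5312 [0.44004727 0.20354498 0.01100519] [0.6687865  0.28396136 0.02370267] [0.01474304 0.02041799]
0.45 125 [0.206  0.231  0.2185 0.025  0.0199]
0.46 130 [0.2098 0.2319 0.2209 0.0221 0.0188]
0.47 1 [0.2158 0.2158 0.2158 0.     0.0153]
0.49 42 [0.2569 0.2743 0.2656 0.0174 0.0181]
0.5 129 [0.2546 0.2764 0.2655 0.0217 0.0199]
0.51 137 [0.2535 0.275  0.2643 0.0215 0.0199]
0.52 134 [0.2524 0.2737 0.263  0.0213 0.0198]
0.53 139 [0.2524 0.2736 0.263  0.0212 0.0197]
0.54 138 [0.2513 0.2724 0.2618 0.0211 0.02  ]
0.55 140 [0.2502 0.2723 0.2613 0.0221 0.0198]
0.56 162 [0.2492 0.271  0.2601 0.0219 0.02  ]
0.57 141 [0.2492 0.2698 0.2595 0.0206 0.0201]
0.58 163 [0.2481 0.2697 0.2589 0.0216 0.0202]
0.59 157 [0.2471 0.2685 0.2578 0.0214 0.0196]
0.6 88 [0.2514 0.2632 0.2573 0.0118 0.0153]
0.61 175 [0.2364 0.2717 0.2541 0.0352 0.0144]
0.62 370 [0.2281 0.2801 0.2541 0.052  0.0132]
0.63 461 [0.2242 0.2839 0.254  0.0598 0.0128]
0.64 473 [0.2232 0.2839 0.2535 0.0607 0.0129]
0.65 466 [0.2246 0.2826 0.2536 0.058  0.013 ]
0.66 361 [0.2298 0.2783 0.2541 0.0485 0.0137]
0.67 49 [0.2434 0.2669 0.2551 0.0235 0.0138]
```

View pics/w7.png

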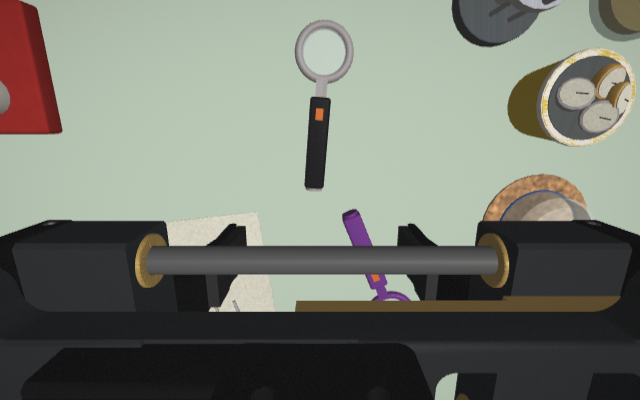

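The wrist view shows the black-handled magnifier (ring (324,52), handle (317,143)); the purple decoy (365,250) lies clear of it. The lens centre is at about (0.640, 0.2537) and the yaw is -4.9°, so the grip point is (0.555, 0.261).

```bash
python3 -c "
from h import *
rel(.555,.2592,.03,-4.9);rel(.555,.2592,-.018,-4.9)"
```

```text
units [ 1.35 -0.12  3.46] turn 0.49 t 13.45
units [ 1.35 -0.12  4.66] turn 0.49 t 13.45
```

>>> {"method": "drive_tool", "body": {"moves": [0.8,-0.1,0.6,0.25,60,1.35,-0.12,1.4,0.49,60,1.35,-0.12,2.3,0.49,60,1.35,-0.12,3.1,0.49,60,1.35,-0.12,3.4,0.49,60]}}

```text
time_s: 14.08
tool_pos: [0.554, 0.259, 0.0304]
tool_rot: [179.9, 0.1, -4.9]
force: [-0.1, 0.5, 0.6]
grip_width: 0.0602
grasp_force: 0.0
```

>>> {"method": "drive_tool", "body": {"moves": [0,0,0,0,60,0,0,0,0,60]}}

```text
time_s: 14.32
tool_pos: [0.5562, 0.2609, 0.034]
tool_rot: [-179.9, -0.1, -4.9]
force: [-0.3, 0.3, -0.9]
grip_width: 0.0598
grasp_force: 0.0
```

```bash
python3 - <<'E'
from h import *
o=env.get_obs(); print(np.round(o["tool_pos"],4),o["tool_rot"])
im,d,K,T=cam("wrist"); save("w8",im); P=cloud(d,K,T)
m=(abs(P[...,1]-.255)<.05)&(P[...,0]>.605)&(P[...,0]<.69)&(P[...,2]>.01)&(P[...,2]<.03); q=P[m]
print("ring",m.sum(),(q.min(0)+q.max(0))/2,np.ptp(q,0))
m=(abs(P[...,1]-.26)<.02)&(P[...,2]>.017)&(P[...,2]<.023)&(P[...,0]<.6); q=P[m]
for x in (.57,.58,.59):
    s=q[abs(q[:,0]-x)<.004]; print(x,len(s),(s[:,1].min()+s[:,1].max())/2 if len(s) else 0)
print(q[:,0].max())
rel(.555,.2592,-.018,-4.9)
E
```

```text
[0.5562 0.2609 0.034 ] [-1.79942266e+02 -1.37314421e-01 -4.88354774e+00]
ring 7228 [0.63715624 0.25391585 0.01358358] [0.0643019  0.06144298 0.00676072]
0.57 346 0.259765323019269
0.58 368 0.25894201757451946
0.59 367 0.25817293064778724
0.5941435969289609
units [-0.03  0.05  1.3 ] turn 0.0 t 14.375
```

>>> {"method": "drive_tool", "body": {"moves": [-0.04,0.04,0.4,0,60,-0.04,0.04,0.8,0,60,-0.04,0.04,1.1,0,60,-0.04,0.04,1.25,0,60,-0.04,0.04,1.25,0,60]}}

```text
time_s: 15.0
tool_pos: [0.553, 0.2589, -0.0184]
tool_rot: [180.0, 0.1, -4.9]
force: [-0.3, -0.4, -0.8]
grip_width: 0.06
grasp_force: 0.0
```

>>> {"method": "drive_tool", "body": {"moves": [0,0,0,0,34,0,0,0,0,26,0,0,0,0,16,0,0,0,0,10,0,0,0,0,10], "squeeze": 25}}

```text
time_s: 15.62
tool_pos: [0.5535, 0.2589, -0.0176]
tool_rot: [180.0, -0.0, -4.9]
force: [-0.5, -0.0, 0.2]
grip_width: 0.0219
grasp_force: 25.0
```

>>> {"method": "drive_tool", "body": {"moves": [0,0,-0.2,0,10,0,0,-0.6,0,10,0,0,-1.2,0,10,0,0,-1.9,0,10,0,0,-2.6,0,10], "squeeze": 40}}

```text
time_s: 16.25
tool_pos: [0.5536, 0.2592, 0.0884]
tool_rot: [-180.0, -0.1, -4.9]
force: [0.8, -0.4, -1.4]
grip_width: 0.0215
grasp_force: 40.0
```

>>> {"method": "drive_tool", "body": {"moves": [0,0,-0.6,0,10,0,0,-1.2,0,10,0,0,-1.6,0,10,0,0,-1.6,0,10,0,0,-1.6,0,10]}}

```text
time_s: 16.88
tool_pos: [0.5529, 0.2585, 0.1495]
tool_rot: [180.0, 0.1, -4.9]
force: [0.3, 0.8, -0.4]
grip_width: 0.0214
grasp_force: 40.0
```

```bash
cat > lens.py <<'E'
from h import *
o=env.get_obs(); p=np.array(o["tool_pos"]); print(np.round(p,4),np.round(o["tool_rot"],2),o["grasp_force"],np.round(o["force"],2))
im,d,K,T=cam("wrist"); save("w_%d"%(o["time_s"]*100),im); P=cloud(d,K,T)
R=Rn.from_euler('xyz',o["tool_rot"],degrees=True); L=R.inv().apply((P-p).reshape(-1,3)).reshape(P.shape)
m=(L[...,0]>.053)&(L[...,0]<.125)&(abs(L[...,1])<.045)&(L[...,2]<-.015)&(L[...,2]>-.06)
q=L[m]; print("ring tool frame",m.sum(),np.round((q.min(0)+q.max(0))/2,4),np.round(np.ptp(q,0),4))
A=np.c_[q[:,0],q[:,1],np.ones(len(q))]; c=np.linalg.lstsq(A,q[:,2],rcond=None)[0]; print("slope",c[:2],"z at .085",c@[.085,0,1])
E
python3 lens.py; python3 -c "
from h import *
rel(.427,-.265,.145,-4.9)"
```

```text
[0.5529 0.2585 0.1495] [ 1.7995e+02  6.0000e-02 -4.8800e+00] 39.996119141578674 [ 0.29  0.76 -0.44]
ring tool frame 13083 [ 0.0845 -0.0022 -0.0306] [0.063  0.0615 0.0078]
slope [ 0.00148368 -0.00038074] z at .085 -0.030701251375478786
units [-2.02 13.31  0.12] turn 0.0 t 16.925
```

>>> {"method": "drive_tool", "body": {"moves": [-0.05,0.3,0,0,10,-0.15,1,0,0,10,-0.3,1.8,0,0,10,-0.4,2.6,0,0,10,-0.5,3.4,0,0,10]}}

```text
time_s: 17.55
tool_pos: [0.521, 0.1231, 0.1497]
tool_rot: [180.0, 0.1, -4.9]
force: [1.0, -0.2, -1.0]
grip_width: 0.0216
grasp_force: 40.0
```

>>> {"method": "drive_tool", "body": {"moves": [-0.1,0.8,0,0,10,-0.25,1.6,0,0,10,-0.4,2.4,0,0,10,-0.5,3.2,0,0,10,-0.6,4,0,0,10]}}

```text
time_s: 18.18
tool_pos: [0.4832, -0.034, 0.1499]
tool_rot: [180.0, 0.1, -4.9]
force: [-0.0, -0.5, -0.7]
grip_width: 0.0216
grasp_force: 40.0
```

>>> {"method": "drive_tool", "body": {"moves": [-0.1,0.8,0,0,10,-0.25,1.6,0,0,10,-0.4,2.4,0,0,10,-0.5,3.2,0,0,10,-0.6,4,0,0,10]}}

```text
time_s: 18.8
tool_pos: [0.4456, -0.191, 0.1499]
tool_rot: [180.0, 0.1, -4.9]
force: [-0.2, 0.6, -1.5]
grip_width: 0.0214
grasp_force: 40.0
```

>>> {"method": "drive_tool", "body": {"moves": [-0.1,0.7,0,0,10,-0.2,1.3,0,0,10,-0.3,1.8,0,0,10,-0.3,1.8,0,0,10,-0.3,1.8,0,0,10]}}

```text
time_s: 19.42
tool_pos: [0.4291, -0.2592, 0.1503]
tool_rot: [-180.0, 0.0, -4.8]
force: [1.1, 0.3, -1.2]
grip_width: 0.0217
grasp_force: 40.0
```

```bash
python3 lens.py; python3 -c "
from h import *
rel(.4283,-.268,.09,-4.9)"
```

```text
[ 0.4291 -0.2592  0.1503] [-179.96    0.     -4.82] 39.99619781970978 [ 1.07  0.3  -1.23]
ring tool frame 13080 [ 0.0844 -0.0022 -0.0309] [0.0628 0.0613 0.0069]
slope [ 0.00121581 -0.00030325] z at .085 -0.030759160648349163
units [-0.    0.23  1.51] turn 0.01 t 19.475
```

>>> {"method": "drive_tool", "body": {"moves": [0,0.1,0.2,0,10,0,0.2,0.7,0,10,0,0.2,1.1,0,10,0,0.2,1.5,0,10,0,0.2,1.5,0,10]}}

```text
time_s: 20.1
tool_pos: [0.4272, -0.2674, 0.0887]
tool_rot: [-179.9, 0.2, -4.8]
force: [0.2, 0.1, -0.6]
grip_width: 0.0218
grasp_force: 40.0
```

>>> {"method": "drive_tool", "body": {"moves": [0,0,0,0,10,0,0,0,0,10,0,0,0,0,10]}}

```text
time_s: 20.48
tool_pos: [0.4285, -0.2686, 0.0909]
tool_rot: [180.0, -0.1, -4.9]
force: [-0.8, 0.6, -0.8]
grip_width: 0.0215
grasp_force: 40.0
```

```bash
python3 lens.py; python3 - <<'E'
from h import *
im,d,K,T=cam("wrist"); save("w9",im); P=cloud(d,K,T)
m=(abs(P[...,2]-.008)<.003)&(abs(P[...,1]+.273)<.065)&(abs(P[...,0]-.513)<.065); q=P[m]; print(m.sum(),q.min(0),q.max(0))
# circle fit on outer edge of tray (contour) 
k=(abs(P[...,2]-.008)<.004)&(np.hypot(P[...,0]-.513,P[...,1]+.273)<.065); q=P[k]
ang=np.degrees(np.arctan2(q[:,1]+.273,q[:,0]-.513)); r=np.hypot(q[:,0]-.513,q[:,1]+.273); E=[]
for a in range(-180,180,6):
    s=(ang>=a)&(ang<a+6)
    if s.sum()>5:
        i=np.argmax(np.where(s,r,0)); 
        if r[i]>.05: E.append(q[i,:2])
E=np.array(E); s=np.linalg.lstsq(np.c_[2*E,np.ones(len(E))],(E**2).sum(1),rcond=None)[0]; print("tray fit",len(E),s[:2],np.sqrt(s[2]+s[:2]@s[:2]))
rel(.4283,-.268,.0274,-4.9)
E
```

```text
[ 0.4285 -0.2686  0.0909] [ 1.7996e+02 -5.0000e-02 -4.8800e+00] 39.99600648880005 [-0.83  0.63 -0.82]
ring tool frame 13074 [ 0.0845 -0.0023 -0.031 ] [0.063  0.0612 0.0072]
slope [ 1.21772419e-03 -1.58405630e-05] z at .085 -0.030754417741120775
2757 [ 0.4559163  -0.33072866  0.00559314] [ 0.54433296 -0.21531693  0.01097652]
tray fit 35 [ 0.51311769 -0.27312047] 0.05767983715680623
units [-0.   -0.01  1.58] turn 0.0 t 20.575
```

View pics/w9.png

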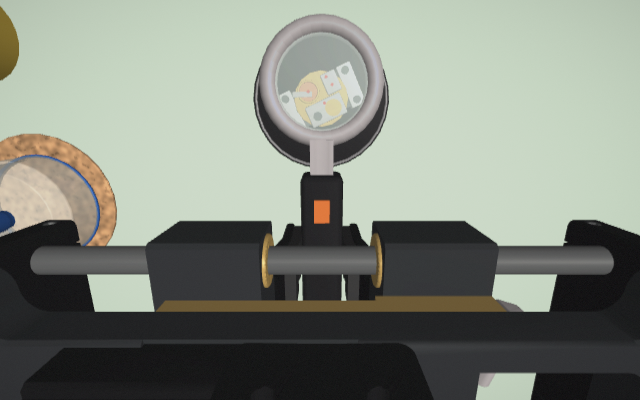

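The ring at (321,78) lies over the tray, and the tray fit still gives a centre of (0.513, -0.273). I'll descend to the final height.

>>> {"method": "drive_tool", "body": {"moves": [0,0,0.3,0,10,0,0,0.7,0,10,0,0,1.1,0,10,0,0,1.4,0,10,0,0,1.57,0,10]}}

```text
time_s: 21.2
tool_pos: [0.4277, -0.2679, 0.0263]
tool_rot: [-180.0, 0.1, -4.9]
force: [-0.5, -0.3, 0.4]
grip_width: 0.0217
grasp_force: 40.0
```

>>> {"method": "drive_tool", "body": {"moves": [0,0,0,0,10,0,0,0,0,10,0,0,0,0,10,0,0,0,0,10,0,0,0,0,10]}}

```text
time_s: 21.82
tool_pos: [0.4283, -0.2684, 0.0277]
tool_rot: [180.0, -0.0, -4.9]
force: [0.8, -0.3, -0.3]
grip_width: 0.0212
grasp_force: 40.0
```

```bash
python3 lens.py; python3 - <<'E'
from h import *
rel(.4283,-.268,.0274,-4.9)
im,d,K,T=cam("top"); P=cloud(d,K,T); hsv=cv2.cvtColor(im,cv2.COLOR_RGB2HSV)
m=(cv2.inRange(hsv,(105,120,40),(128,255,255))>0)&(abs(P[...,1]+.009)<.03)&(abs(P[...,0]-.44)<.03); q=P[m]; print("knob",m.sum(),q.mean(0),q[:,2].max())
im,d,K,T=cam("scene"); save("s9",im[100:340,160:480])
P=cloud(d,K,T); m=(np.hypot(P[...,0]-.513,P[...,1]+.273)<.034)&(P[...,2]>.04)&(P[...,2]<.1); q=P[m]; print("ring scene",m.sum(),q.min(0),q.max(0))
E
```

```text
[ 0.4283 -0.2684  0.0277] [ 1.7998e+02 -1.0000e-02 -4.8700e+00] 39.996097683906555 [ 0.79 -0.26 -0.34]
ring tool frame 13079 [ 0.0845 -0.0022 -0.031 ] [0.0629 0.0615 0.0067]
slope [ 0.0017111  -0.00016418] z at .085 -0.0307649636495958
units [ 0.   -0.01  0.01] turn 0.0 t 21.875
knob 22 [ 0.43940247 -0.01028753  0.06377268] 0.06703103885737938
ring scene 198 [ 0.47945088 -0.30315341  0.05311079] [ 0.54420164 -0.24438714  0.06636196]
```

```bash
python3 -c "
from cell import env
print(env.sign_off())"
```

```text
the job is handed in; nothing more can be done
None
```

The job is handed in, with no verdict returned: by my last measurements the cover stands upright within about 5 mm of the mat's centre, and the magnifier is held level with its lens about 25 mm above the movement and centred within about 1 mm.

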